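# Clip a snap-hook tag onto an eye

### The job

Take the red tag out of its grey slotted rack by the black finger tab and clip its snap hook onto the steel eye of the bracket: press the brass gate open against the eye's crossbar, then let the gate snap shut with the crossbar inside the hook. Before letting go, prove it with a tug: pull the hook down onto the crossbar with about 10 N for half a second, never loading the bracket with more than 25 N. Leave the tag hanging still from the eye with the gate shut, and leave the hub, pliers and parts dish as they lie.

Things in the scene. Friction and masses are not known exactly. Their poses are not given: they have to be found in the camera images.
- snap_tag: Red tag with a steel snap hook above it, rigid but for the gate, 167 mm tall, 0.12 kg. Origin: middle of the tag's bottom edge; z up, x in the hook's plane towards the gate side, y through its thickness. Red plate z 0-46 mm, 44 wide in x, 6 thick. Hook loop of 8 mm round bar z 54-131, its back at x = -20. Stands upright in the rack at the start.
- tab (a point): Grip point in the black finger tab on top of the hook (x = 0, z = 151 mm of snap_tag). The tab is 28 mm wide in x, 12 mm thick in y, z 131 to 167; pinch it across y from above.
- nose (a point): Rounded lower tip of the hook's nose (x = 9.5, z = 106 mm of snap_tag): 8 mm bar pointing down. The gap below it is shut by the gate. The crossbar enters below this tip, its centre 5 to 20 mm lower, moving to x = 0 to -4 mm of snap_tag; then the hook sinks, the nose passes down behind the crossbar and the gate snaps shut below it.
- seat (a point): Where the crossbar's centre lies when fully seated in the hook's top bend: x = 0, z = 118 mm of snap_tag.
- gate (a joint): Sprung brass gate, rad: 0 shut, positive as its upper end swings inward (towards the hook's back, -x), at most 0.9. Hinged at x = 9.5, z = 66 mm of snap_tag, reaches up to z = 103, 6 mm thick. Springs shut by itself; pressing it open takes 1.5 to 6 N at the crossbar.
- eye_bracket: Fixed grey bracket, origin on the bench below the middle of the eye's crossbar; x points away from the robot. The eye is a staple of 8 mm steel bar: level crossbar along y (y -20 to 20 mm) at x = 0, two legs at y = +-26 running back to a slotted upright (x 50 to 60, 206 high). Bring the hook from the -x side, its x along the bracket's. Foot plate 10 mm thick, x -45 to 85.
- eye_nominal (a point): Nominal centre of the eye's crossbar, 165 mm above the bench, fixed to the bracket. The eye is clamped firmly somewhere in the upright's slot: the real crossbar is up to 12 mm higher or lower than this point (153 to 177 mm), to be found by touch or sight. x and y are true.
- rack: Fixed grey slotted block 80 x 70 x 36 mm, origin under its centre. The tag stands in its slot (along x, 47 mm long, 7.6 mm wide) on the slot's floor 10 mm above the bench, 26 mm deep; lift it straight up. Its x and y axes are those of the standing tag.
- hub_blue: Blue round hub 29 mm wide, 32 mm high, a bystander; origin under its centre.
- pliers: Pliers with red handles, 58 x 143 x 10 mm, lying flat, a bystander; origin under its centre.
- dish: Open round parts dish with small parts in it, 70 mm wide, 16 mm high, a bystander; origin under its centre.
Not all that is in view belongs to the job. Of the things that look like the snap_tag, the smallest one is meant.

How it is judged:
By the outcome, as a careful person would: the job done as asked, in the order asked, and still so for the second after the job is handed in, with the robot touching nothing.
It also fails if it takes over 54 s, if anything falls off the work surface, if the arm or the gripper's body presses on something with over 40 N, if the wrist force passes 120 N, or if a joint passes its speed limit or range.

### The arm

A 7-joint arm with a two-finger parallel gripper is mounted at the origin on a cart in front of the work surface, level with it; the furniture and walls round the work are solid. World frame = base frame: x ahead of the robot, y to its left, z up, the work surface at z = 0. Lengths are in m, angles in rad, forces in N, time in s.
With the tool pointing down it reaches from about 0.35 to 0.9 m from the base axis. Payload 8.1 kg.
Tool frame: the origin (TCP) lies midway between the tips of the shut fingers; the grasp point (between the pads) lies 19 mm behind it; z points along the fingers, y is the line along which they close (so a half turn about z gives the same grasp; the last joint's range is limited). The gripper opens to 92 mm and grips with 3 to 60 N. Pads are 19 mm wide; open, the fingers measure 130 mm over their backs; the gripper's body (75 mm by 190 mm) begins 47 mm behind the grasp point.
Start: joints at [-1.431, 0.434, 0.025, 1.573, -0.012, 1.134, -0.075], TCP at [0.15, 0.607, 0.206] pointing down, gripper open.
Joint ranges: [-2.62, 2.62], [-0.44, 2.09], [-1.27, 1.32], [0.08, 2.57], [-1.32, 4.46], [0.12, 2], [-2.74, 2.74]. Speed limits (rad/s): [2.22, 2.22, 3.01, 3.01, 3.14, 3.14, 3.14].

### API

Orientations are given as a rotation vector (axis times angle).
In Python, from cell import arm gives the robot as it stands.
- The arm moves only by the tool carry_out, never from a script. Its arguments are lists of equal length, an entry for each row: "claw": the finger opening in cm, from 0 to 9.18; "delta_pos": the shift along the tool's x, y, z in cm, a list of three; "angular": the turn, a rotation vector about the tool's x, y, z in rad, a list of three. In form: {"claw": [claw, ...], "delta_pos": [[dx, dy, dz], ...], "angular": [[ax, ay, az], ...]}. A call has 1 to 20 rows; each row shifts and turns the commanded pose from where the row before left it, along the tool's axes as they then stand; what a row does not reach is not made up. A row lasts 1/10 s, in which the tool goes at most 50 mm and 8.59 degrees, less where a joint would pass 70% of its speed; a pose out of reach is approached as far as the arm can. A call with a gripper value outside its range is refused whole. The fingers move at their own pace and stop on an object; "force" is the grip in N (left out, the last holds). Time passes only in rows, so rows that do not move let the fingers close. It gives the time, the measured TCP pose, the force, the opening and the grip force at its end, in the units of the state.
- arm.observe(): the state, without advancing time (a new reading comes with each control period).
- arm.get_image(name): name is "scene" or "top" or "wrist"; returns a dict with "frame" (420x560x3 uint8, red, green, blue), "mtx" (3x3 intrinsics, pixels), "T" (4x4, takes a point from camera to world coordinates). Camera axes: x right, y down, z forward; pixel columns grow to the right and rows downward; lengths in m; the calibration is good to about 2 mm. A picture is of the moment at which its call begins. There is no depth.
- arm.sign_off(): hands the job in; it is judged then, once.
Trained networks look in a picture, given as the dict that the camera call returned (one of the last four; its "shot" number tells which), for a name from the list of things; names that differ only in an ending like _2 or _b are one class to them, and where a whole thing is asked for, a point or a joint stands for the part that bears it (a point fixed in the world has none). Each returns a list of dicts, best first, with "conf" (0 to 1); they miss things now and then, are a little off and sometimes report something else, mostly with a low value. They report only what shows in the picture. A call takes as long as a camera call. They do not tell look-alikes from the thing itself.
- arm.look_for(label, picture): "centre" ([column, row] as shares, 0 to 1, of the picture: columns of its width, rows of its height, amid what is visible of it).
- arm.trace(label, picture): "region" (420x560 bool, what is visible of it) and "centre" ([column, row] as shares, 0 to 1, of the picture: columns of its width, rows of its height, amid what is visible of it).
- arm.place_of(label, picture): "centre" ([column, row] as shares, 0 to 1, of the picture: columns of its width, rows of its height: a listed point, or the origin of a listed thing).
The state is a dict: "clock": time; "joints": joint angles; "dq": joint speeds; "joint_efforts": joint torques, N m; "position": TCP position; "ee_rot": TCP orientation; "force": force on the tool from outside, world axes, zero at the start; "ft_torque": the same for the moment, N m; "width": opening from 0.0 (shut) to 1.0 (fully open); "gripper_force": force on a finger pad.
Only numpy, scipy, OpenCV 4.12 (cv2) and the standard library are available. Lean on these libraries where they do the work, as an engineer would, in place of code of your own. Each camera call takes 0.05 s, during which the arm holds its last target. There are 200 camera calls.

## Working session

There is one attempt and no reset: what is moved stays moved. The work goes in short steps, Python scripts to look and compute and a tool call to move; the robot and the scene stay as the last step left them, time stands still between calls to the robot, and variables do not carry over. Pictures are saved under pics/ and viewed, at most 10 in all, crops included, and the job is handed in when it is done.

Besides the shell and the picture viewer there is one more tool, called after ">>>" in YAML: its name, and indented under it one key for each argument. carry_out: Moves the arm, as the interface text tells. Its arguments: {"type":"object","properties":{"claw":{"type":"array","items":{"type":"number"}},"delta_pos":{"type":"array","items":{"type":"array","items":{"type":"number"}}},"angular":{"type":"array","items":{"type":"array","items":{"type":"number"}}},"force":{"type":"number"}},"required":["claw","delta_pos","angular"]}

```bash
mkdir -p pics; cat > h.py <<'E'
import numpy as np, cv2
from scipy.spatial.transform import Rotation as R
from cell import arm
def save(p,n): cv2.imwrite(f'pics/{n}.png',p['frame'][:,:,::-1])
def px(c): return np.array([c[0]*560,c[1]*420])
def ray(p,c):
    d=p['T'][:3,:3]@np.linalg.inv(p['mtx'])@np.array([*px(c),1.]); return p['T'][:3,3],d/np.linalg.norm(d)
def onz(p,c,z):
    o,d=ray(p,c); return o+d*(z-o[2])/d[2]
def tri(rs):
    A=0;b=0
    for o,d in rs:
        P=np.eye(3)-np.outer(d,d);A=A+P;b=b+P@o
    x=np.linalg.solve(A,b); return x,[np.linalg.norm((np.eye(3)-np.outer(d,d))@(x-o)) for o,d in rs]
def proj(p,X):
    T=np.linalg.inv(p['T']);c=T[:3,:3]@X+T[:3,3];u=p['mtx']@c;return u[:2]/u[2]
E
python3 - <<'E'
from h import *
np.set_printoptions(precision=3,suppress=True)
s=arm.observe();print(s)
for n in ['scene','top']:
    p=arm.get_image(n);save(p,n);print(n,p['T'][:3,3])
    for l in ['snap_tag','tab','nose','seat','eye_bracket','eye_nominal','rack','hub_blue','pliers','dish']:
        for r in arm.place_of(l,p): print(l,round(r['conf'],2),px(r['centre']),onz(p,r['centre'],{'tab':.161,'nose':.116,'seat':.128,'snap_tag':.01,'eye_nominal':.165}.get(l,0)))
a=cv2.imread('pics/scene.png');b=cv2.imread('pics/top.png')
cv2.imwrite('pics/both.png',cv2.resize(cv2.vconcat([a,b]),(448,672)))
E
```

```text
{'clock': 0.0, 'joints': array([-1.431,  0.435,  0.025,  1.574, -0.012,  1.134, -0.075]), 'dq': array([ 0.001,  0.001,  0.   ,  0.002, -0.001, -0.   , -0.002]), 'joint_efforts': array([ -0.   , -66.786,   0.985, -31.445,  -0.061,   0.043,   0.   ]), 'position': array([0.15 , 0.606, 0.205]), 'ee_rot': array([-0.381, -3.118,  0.002]), 'force': array([-0.132,  0.815, -0.495]), 'ft_torque': array([ 0.023, -0.015, -0.025]), 'gripper_force': 0.0, 'width': 0.9970320730625526}
scene [1.131 0.264 0.731]
snap_tag 0.84 [275.8 306.6] [0.683 0.029 0.01 ]
snap_tag 0.76 [247.016 206.01 ] [ 0.458 -0.162  0.01 ]
snap_tag 0.55 [282.408 256.914] [ 0.564 -0.015  0.01 ]
tab 0.79 [271.824 230.496] [ 0.636 -0.001  0.161]
tab 0.7 [240.576 154.014] [ 0.461 -0.167  0.161]
tab 0.7 [285.32  186.186] [ 0.515 -0.033  0.161]
nose 0.95 [241.528 169.302] [ 0.457 -0.17   0.116]
nose 0.83 [263.816 252.21 ] [ 0.653 -0.01   0.116]
nose 0.64 [280.504 207.816] [ 0.532 -0.036  0.116]
seat 0.83 [271.88 252.42] [0.656 0.009 0.128]
seat 0.82 [282.128 205.002] [ 0.535 -0.031  0.128]
seat 0.65 [241.92  164.682] [ 0.456 -0.169  
[... 791 characters left out ...]
6  ] [0.677 0.009 0.116]
nose 0.71 [355.488 244.818] [ 0.455 -0.169  0.116]
nose 0.69 [284.816 187.908] [ 0.572 -0.02   0.116]
seat 0.82 [357.112 243.684] [ 0.458 -0.17   0.128]
seat 0.78 [264.88  133.014] [0.686 0.024 0.128]
seat 0.78 [282.576 190.092] [ 0.566 -0.015  0.128]
seat 0.66 [308.392 157.206] [ 0.636 -0.068  0.128]
eye_bracket 0.84 [230.328 211.218] [0.527 0.108 0.   ]
eye_nominal 0.98 [213.92 207.69] [0.526 0.12  0.165]
eye_nominal 0.21 [309.176 157.584] [ 0.628 -0.067  0.165]
rack 0.88 [344.512 239.694] [ 0.463 -0.165  0.   ]
hub_blue 0.51 [194.824 258.51 ] [0.414 0.19  0.   ]
pliers 0.58 [375.312 172.494] [ 0.625 -0.238  0.   ]
dish 0.89 [306.88  156.702] [ 0.661 -0.074  0.   ]
```

View pics/scene.png

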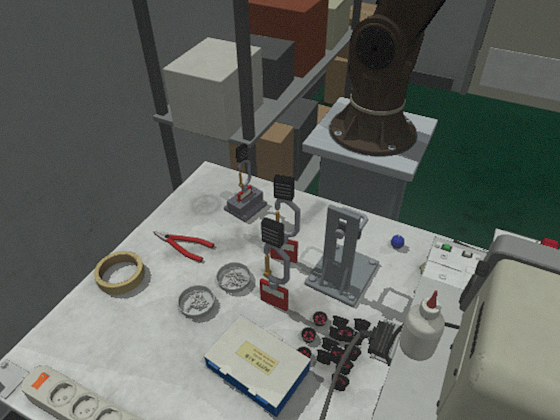

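View pics/top.png

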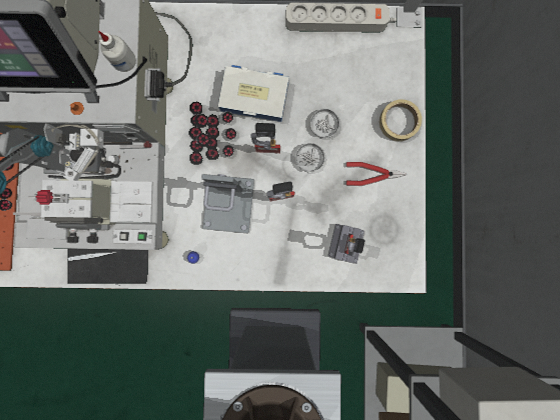

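Three look-alike tags: scene (242,190) in the grey rack, (285,220) and (272,265), both free-standing. The tabs of the last two triangulate higher, so they are larger. The rack one is the smallest and stands in the rack as described. I'll confirm this with a crop.

```bash
python3 - <<'E'
from h import *
np.set_printoptions(precision=4,suppress=True)
P={n:arm.get_image(n) for n in ['scene','top']}
a=P['scene']['frame'][140:230,190:320];b=P['top']['frame'][215:275,315:385];c=P['top']['frame'][170:240,195:305]
f=lambda x,w,h:cv2.resize(x,(w,h),interpolation=cv2.INTER_CUBIC)
o=np.hstack([f(a,433,300),f(b,350,300)])[:,:,::-1]
cv2.imwrite('pics/crop1.png',np.ascontiguousarray(o))
for l in ['tab','nose','seat','snap_tag','eye_nominal','eye_bracket']:
    A=arm.place_of(l,P['scene']);B=arm.place_of(l,P['top'])
    for r in A:
        for q in B:
            x,e=tri([ray(P['scene'],r['centre']),ray(P['top'],q['centre'])])
            if max(e)<.006: print(l,x,max(e),px(r['centre']),px(q['centre']))
s=arm.observe();print(R.from_rotvec(s['ee_rot']).as_matrix())
w=arm.get_image('wrist');Tt=np.eye(4);Tt[:3,:3]=R.from_rotvec(s['ee_rot']).as_matrix();Tt[:3,3]=s['position'];print(np.linalg.inv(Tt)@w['T'],w['mtx'])
E
```

```text
tab [0.6511 0.0208 0.2851] 0.005948480389436551 [282.52 185.22] [266.392 128.898]
tab [ 0.5581 -0.0159  0.2016] 0.002270802888499852 [282.52 185.22] [282.296 190.806]
tab [0.6736 0.0183 0.2072] 0.00035855951050946147 [271.6  229.11] [266.392 128.898]
tab [ 0.4608 -0.1696  0.1565] 0.001761681596570108 [240.408 155.4  ] [360.528 242.214]
nose [0.6744 0.0078 0.145 ] 0.0017547655088041925 [265.328 252.714] [271.488 136.794]
nose [ 0.4712 -0.1622  0.1183] 0.0035349839487558766 [239.624 172.704] [350.896 237.72 ]
seat [ 0.4562 -0.1652  0.131 ] 0.0007737326428967167 [243.488 164.22 ] [355.376 244.314]
seat [ 0.5603 -0.0113  0.1513] 0.0006882534197498001 [285.712 207.018] [281.12  191.688]
seat [0.6753 0.025  0.1648] 6.053847862695539e-05 [274.792 248.682] [263.48  133.518]
snap_tag [0.653  0.0223 0.113 ] 0.004091374231999837 [281.68  259.518] [267.288 149.184]
snap_tag [ 0.5674 -0.016   0.0044] 0.00035784299183436446 [281.68  259.518] [282.576 195.006]
snap_tag [0.6776 0.0229 0.0004] 0.0010491791541686942 [274.792 306.39 ] [267.288 149.184]
snap_tag [ 0.5834 -0.0214 -0.1483] 0.003902669636661894 [274.792 306.39 ] [282.576 195.006]
snap_tag [ 0.4602 -0.1622  0.021 ] 0.003293637291828061 [247.52  203.112] [346.024 240.702]
eye_nominal [0.533  0.1172 0.1649] 0.00572861376894488 [351.792 213.612] [212.912 204.918]
eye_bracket [0.5256 0.1129 0.0001] 0.00066030174131633 [345.8   268.002] [228.424 211.806]
[[-0.9707  0.2405  0.0001]
 [ 0.2405  0.9707  0.    ]
 [-0.0001  0.     -1.    ]]
[[ 0.001  -0.969  -0.2469  0.0653]
 [ 1.      0.001  -0.0001 -0.0006]
 [ 0.0004 -0.2469  0.969  -0.1777]
 [ 0.      0.      0.      1.    ]] [[378.5805   0.     275.711 ]
 [  0.     378.5805 207.5136]
 [  0.       0.       1.    ]]
```

View pics/crop1.png

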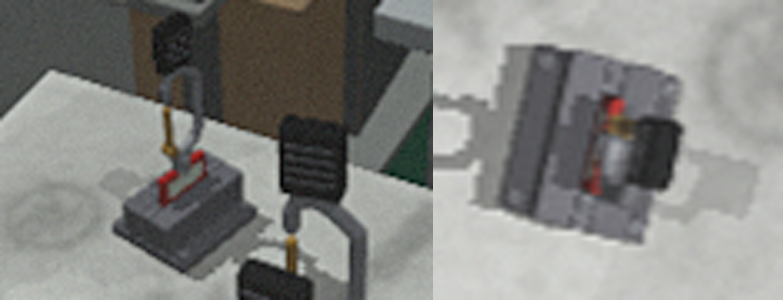

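Tab heights are 0.157 m for the rack tag and 0.202 and 0.207 m for the other two, so the rack tag at scene (242,190) / top (345,243) is the smallest and is the one meant. Its brass gate faces roughly +x, with yaw about -12°. Next I raise the arm and view the bracket from the wrist camera.

>>> carry_out:
  claw: [9.1, 9.1, 9.1, 9.1, 9.1, 9.1, 9.1, 9.1, 9.1, 9.1, 9.1, 9.1, 9.1, 9.1, 9.1, 9.1, 9.1]
  delta_pos:
    - [0, 0, -3]
    - [0, 0, -3]
    - [0, 0, -3]
    - [-3, -3.5, 0]
    - [-3, -3.5, 0]
    - [-3, -3.5, 0]
    - [-3, -3.5, 0]
    - [-3, -3.5, 0]
    - [-3, -3.5, 0]
    - [-3, -3.5, 0]
    - [-3, -3.5, 0]
    - [-3, -3.5, 0]
    - [-3, -3.5, 0]
    - [-3, -3.5, 0]
    - [-3, -3.5, 0]
    - [0, 0, 0]
    - [0, 0, 0]
  angular:
    - [0, 0, 0]
    - [0, 0, 0]
    - [0, 0, 0]
    - [0, 0, 0]
    - [0, 0, 0]
    - [0, 0, 0]
    - [0, 0, 0]
    - [0, 0, 0]
    - [0, 0, 0]
    - [0, 0, 0]
    - [0, 0, 0]
    - [0, 0, 0]
    - [0, 0, 0]
    - [0, 0, 0]
    - [0, 0, 0]
    - [0, 0, 0]
    - [0, 0, 0]

```text
clock: 3.55
position: [0.399, 0.1116, 0.2959]
ee_rot: [0.385, 3.118, 0.001]
force: [0.4, 0.1, -0.3]
width: 0.988
gripper_force: 0.0
```

```bash
cat >> h.py <<'E'
import json,os
def rec(p,labels,tag):
    save(p,tag); f='obs.json'; D=json.load(open(f)) if os.path.exists(f) else []
    for l in labels:
        for r in arm.place_of(l,p):
            o,d=ray(p,r['centre']);D.append(dict(l=l,tag=tag,conf=r['conf'],px=list(px(r['centre'])),o=list(o),d=list(d)))
            print(l,round(r['conf'],2),px(r['centre']).round(1))
    json.dump(D,open(f,'w'))
    np.savez(f'pics/{tag}.npz',T=p['T'],mtx=p['mtx'])
E
python3 - <<'E'
from h import *
p=arm.get_image('wrist');rec(p,['eye_nominal','eye_bracket'],'w1');print(arm.observe()['position'],p['T'][:3,3])
E
```

```text
eye_nominal 0.55 [310.7 322.6]
eye_bracket 0.8 [297.  256.5]
[0.39830762 0.11347016 0.29570034] [0.33546658 0.12677734 0.47356384]
```

View pics/w1.png

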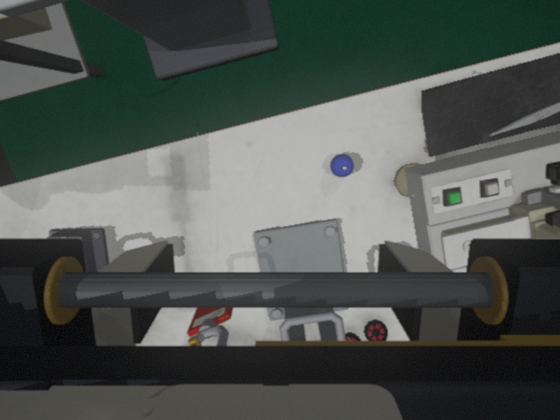

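The blue hub is at (342,165) and the bracket foot at (300,255). The eye staple is at (313,325), half hidden by the gripper. I'll move forward to see the eye clearly from two places.

>>> carry_out:
  claw: [9.1, 9.1, 9.1, 9.1, 9.1]
  delta_pos:
    - [-3.8, 1.4, 0]
    - [-3.8, 1.4, 0]
    - [-3.9, 1.3, 0]
    - [0, 0, 0]
    - [0, 0, 0]
  angular:
    - [0, 0, 0]
    - [0, 0, 0]
    - [0, 0, 0]
    - [0, 0, 0]
    - [0, 0, 0]

```text
clock: 4.2
position: [0.5201, 0.1256, 0.2948]
ee_rot: [-0.378, -3.117, 0.002]
force: [-0.6, -0.3, 0.2]
width: 0.994
gripper_force: 0.0
```

```bash
python3 - <<'E'
from h import *
p=arm.get_image('wrist');rec(p,['eye_nominal','eye_bracket'],'w2');print(arm.observe()['position'],p['T'][:3,3])
E
```

```text
eye_nominal 0.65 [262.7 202.9]
eye_bracket 0.77 [267.1 170. ]
[0.51918797 0.12513319 0.29582448] [0.45689323 0.14084705 0.47250665]
```

>>> carry_out:
  claw: [9.1, 9.1, 9.1, 9.1, 9.1]
  delta_pos:
    - [-0.7, -2.9, 0]
    - [-0.7, -2.9, 0]
    - [-0.7, -2.9, 0]
    - [0, 0, 0]
    - [0, 0, 0]
  angular:
    - [0, 0, 0]
    - [0, 0, 0]
    - [0, 0, 0]
    - [0, 0, 0]
    - [0, 0, 0]

```text
clock: 4.85
position: [0.519, 0.0351, 0.2963]
ee_rot: [0.382, 3.118, 0.002]
force: [0.0, -0.5, 0.2]
width: 0.991
gripper_force: 0.0
```

```bash
python3 - <<'E'
from h import *
p=arm.get_image('wrist');rec(p,['eye_nominal','eye_bracket'],'w3');print(arm.observe()['position'],p['T'][:3,3])
a=cv2.imread('pics/w2.png');b=cv2.imread('pics/w3.png')
cv2.imwrite('pics/w23.png',np.vstack([a[20:320,100:500],b[20:320,100:500]]))
E
```

```text
eye_nominal 0.93 [367.1 178.2]
eye_bracket 0.67 [338.7 155.5]
[0.51936993 0.03659727 0.29585257] [0.45543128 0.04996105 0.47393556]
```

View pics/w23.png

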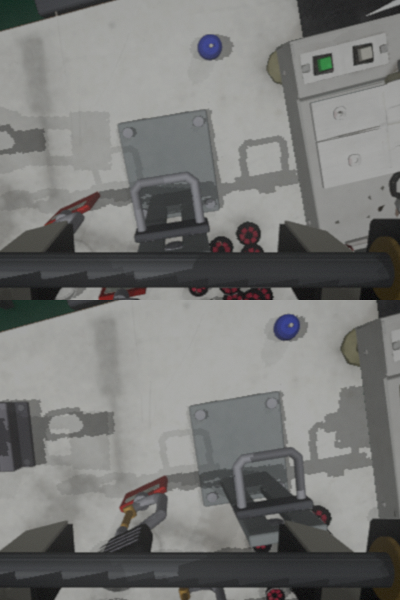

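The upper frame (w2) shows the staple's crossbar from about crop (137,185) to (200,180). The lower frame (w3) shows it from about (237,465) to (300,457). I'll enlarge both to measure precisely.

```bash
python3 - <<'E'
from h import *
a=cv2.imread('pics/w2.png')[185:245,225:315];b=cv2.imread('pics/w3.png')[160:220,325:415]
f=lambda x:cv2.resize(x,(720,480),interpolation=cv2.INTER_CUBIC)[:300]
o=np.vstack([f(a),f(b)])
for i in range(0,720,80):
    cv2.line(o,(i,0),(i,6),(0,255,255),1);cv2.line(o,(i,300),(i,306),(0,255,255),1)
cv2.imwrite('pics/eye.png',o)
E
```

```text
(no output)
```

View pics/eye.png

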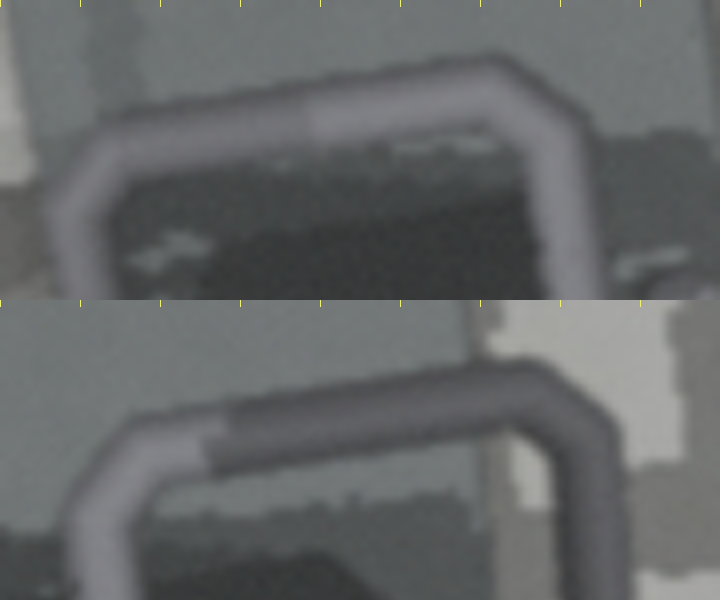

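```bash
python3 - <<'E'
from h import *
np.set_printoptions(precision=4,suppress=True)
P=[dict(np.load(f'pics/{t}.npz')) for t in('w2','w3')]
O=[(225,185),(325,160)]
def r(i,x,y): 
    u=(O[i][0]+(x+.5)/8-.5,O[i][1]+(y+.5)/8-.5); return ray(P[i],(u[0]/560,u[1]/420))
pts=[((305,117),(338,116)),((118,148),(148,142)),((487,87),(525,88))]
X=[]
for a,b in pts:
    x,e=tri([r(0,*a),r(1,*b)]);X.append(x);print(x,e)
d=X[2]-X[1];print(d,np.linalg.norm(d),np.degrees(np.arctan2(-d[0],d[1])))
for z in(.153,.165,.177):
    print(z,onz(P[0],np.array([263.1,199.6])/[560,420],z),onz(P[1],np.array([367.3,174.5])/[560,420],z))
# bracket net triangulation
D=json.load(open('obs.json'))
for l in('eye_nominal','eye_bracket'):
    print(l,tri([(np.array(k['o']),np.array(k['d'])) for k in D if k['l']==l and k['tag']!='w1']))
# foot plate corners in w2 (crop+offset): near edge corners -> yaw
for t,q in((0,[(118+100,126+20),(209+100,108+20)]),(1,[(190+100,407-300+20),(280+100,391-300+20)])):
    A,B=[onz(P[t],np.array(c)/[560,420],.01) for c in q];d=B-A;print(A,B,np.degrees(np.arctan2(-d[0],d[1])))
E
```

```text
[0.524  0.1123 0.159 ] [np.float64(0.00018859111413012386), np.float64(0.0001885911141298728)]
[0.5221 0.0923 0.1599] [np.float64(0.0005010447395131113), np.float64(0.000501044739513226)]
[0.5256 0.1318 0.1591] [np.float64(6.363211013064935e-06), np.float64(6.36321101306072e-06)]
[ 0.0035  0.0396 -0.0008] 0.03972782231506056 -5.126277676351476
0.153 [0.5259 0.112  0.153 ] [0.5256 0.1138 0.153 ]
0.165 [0.5233 0.1131 0.165 ] [0.523  0.1114 0.165 ]
0.177 [0.5207 0.1142 0.177 ] [0.5203 0.109  0.177 ]
eye_nominal (array([0.5271, 0.1116, 0.1602]), [np.float64(7.054824702202412e-06), np.float64(7.0548247019926205e-06)])
eye_bracket (array([0.5238, 0.1128, 0.0082]), [np.float64(0.0017453912463662965), np.float64(0.0017453912463663702)])
[0.4793 0.0624 0.01  ] [0.4847 0.1741 0.01  ] -2.7610800035406973
[0.4779 0.0627 0.01  ] [0.4855 0.1707 0.01  ] -4.0179150522459635
```

The crossbar measures (0.524, 0.112, 0.159), the straight part 39.7 mm long (40 expected), with a yaw of about -4°. Now I look at the tag from two places.

>>> carry_out:
  claw: [9.1, 9.1, 9.1, 9.1, 9.1, 9.1]
  delta_pos:
    - [0.1, -3.8, 0]
    - [0.1, -3.8, 0]
    - [0.1, -3.8, 0]
    - [0.1, -3.7, 0]
    - [0, 0, 0]
    - [0, 0, 0]
  angular:
    - [0, 0, 0]
    - [0, 0, 0]
    - [0, 0, 0]
    - [0, 0, 0]
    - [0, 0, 0]
    - [0, 0, 0]

```text
clock: 5.6
position: [0.4795, -0.1101, 0.2958]
ee_rot: [0.381, 3.118, 0.001]
force: [-0.3, 1.4, 0.9]
width: 0.994
gripper_force: 0.0
```

```bash
python3 - <<'E'
from h import *
p=arm.get_image('wrist');rec(p,['tab','nose','seat','snap_tag','rack'],'w4');print(arm.observe()['position'])
E
```

```text
tab 0.74 [199.1 179.1]
tab 0.48 [458.2 156.5]
nose 0.62 [383.7 254.2]
nose 0.59 [209.5 178.5]
seat 0.95 [209.  173.2]
seat 0.19 [201.6 177.1]
snap_tag 0.78 [364.3 208.5]
snap_tag 0.64 [222.  157.6]
rack 0.86 [224.2 158.1]
[ 0.47978623 -0.10938861  0.29557022]
```

>>> carry_out:
  claw: [9.1, 9.1, 9.1, 9.1, 9.1]
  delta_pos:
    - [-0.8, -3.2, 0]
    - [-0.8, -3.2, 0]
    - [-0.8, -3.2, 0]
    - [0, 0, 0]
    - [0, 0, 0]
  angular:
    - [0, 0, 0]
    - [0, 0, 0]
    - [0, 0, 0]
    - [0, 0, 0]
    - [0, 0, 0]

```text
clock: 6.4
position: [0.4797, -0.2095, 0.2955]
ee_rot: [-0.382, -3.118, 0.0]
force: [0.3, -0.4, -0.5]
width: 0.99
gripper_force: 0.0
```

```bash
python3 - <<'E'
from h import *
np.set_printoptions(precision=4,suppress=True)
p=arm.get_image('wrist');rec(p,['tab','nose','seat','snap_tag','rack'],'w5');print(arm.observe()['position'])
D=json.load(open('obs.json'))
for l in('tab','nose','seat','snap_tag','rack'):
    A=[k for k in D if k['l']==l and k['tag']=='w4'];B=[k for k in D if k['l']==l and k['tag']=='w5']
    for a in A:
        for b in B:
            x,e=tri([(np.array(k['o']),np.array(k['d'])) for k in(a,b)])
            if max(e)<.005: print(l,x,max(e))
a=cv2.imread('pics/w4.png');b=cv2.imread('pics/w5.png')
i=[np.array([k['px'] for k in D if k['l']=='tab' and k['tag']==t][0]).astype(int) for t in('w4','w5')]
C=[]
for m,c in zip((a,b),i):
    x0=max(0,min(560-100,c[0]-50));y0=max(0,min(420-100,c[1]-50));print('crop origin',x0,y0);C.append(cv2.resize(m[y0:y0+100,x0:x0+100],(400,400),interpolation=cv2.INTER_CUBIC))
cv2.imwrite('pics/tag.png',np.hstack(C))
E
```

```text
tab 0.85 [550.  245.2]
tab 0.59 [315.6 151.9]
nose 0.8 [489.7 227.7]
nose 0.67 [311.2 153.7]
seat 0.96 [517.8 227.9]
seat 0.73 [312.3 150.3]
snap_tag 0.95 [439.1 191.5]
snap_tag 0.8 [302.1 136.4]
snap_tag 0.6 [475.7 264.9]
rack 0.84 [302.3 137.3]
rack 0.15 [309.8 158.8]
[ 0.48   -0.2084  0.2957]
tab [ 0.4549 -0.1705  0.1608] 0.000669828659370938
nose [ 0.5658 -0.0279  0.1396] 0.0010464395073501056
nose [ 0.4617 -0.1715  0.1159] 0.00015248636498254298
seat [ 0.4574 -0.1699  0.1188] 0.0012207499952340713
seat [ 0.4553 -0.1717  0.1446] 0.0002652056418714349
snap_tag [ 0.5669 -0.0106 -0.0148] 0.00039964727048697406
snap_tag [ 0.4527 -0.171   0.0156] 0.0006850678095266724
rack [ 0.4548 -0.1705  0.0038] 0.0007972670749018501
crop origin 149 129
crop origin 460 195
```

View pics/tag.png

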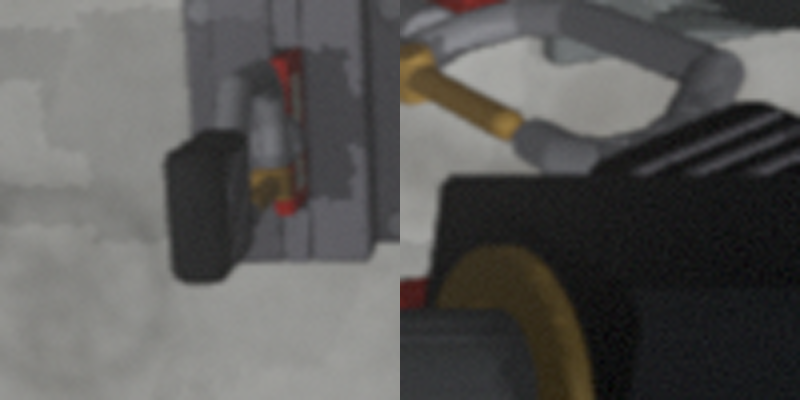

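The tab is at (0.455, -0.1705, 0.161), matching the expected height, and the rack origin agrees. The gate is on the +x side and the yaw is about -12°. I'll descend and grip.

>>> carry_out:
  claw: [9.1, 9.1, 7, 6, 5, 5, 5, 5, 5, 5, 5, 5, 0, 0, 0, 0, 0, 0, 0]
  delta_pos:
    - [1.7, 1.5, 0]
    - [1.6, 1.6, 0]
    - [0, 0, -0.0]
    - [0, 0, 2.5]
    - [0, 0, 2.5]
    - [0, 0, 2.5]
    - [0, 0, 2.5]
    - [0, 0, 2]
    - [0, 0, 1.5]
    - [0, 0, 1]
    - [0, 0, 0.5]
    - [0, 0, 0]
    - [0, 0, 0]
    - [0, 0, 0]
    - [0, 0, 0]
    - [0, 0, 0]
    - [0, 0, 0]
    - [0, 0, 0]
    - [0, 0, 0]
  angular:
    - [0, 0, -0.015]
    - [0, 0, -0.015]
    - [0, 0, 0]
    - [0, 0, 0]
    - [0, 0, 0]
    - [0, 0, 0]
    - [0, 0, 0]
    - [0, 0, 0]
    - [0, 0, 0]
    - [0, 0, 0]
    - [0, 0, 0]
    - [0, 0, 0]
    - [0, 0, 0]
    - [0, 0, 0]
    - [0, 0, 0]
    - [0, 0, 0]
    - [0, 0, 0]
    - [0, 0, 0]
    - [0, 0, 0]
  force: 25

```text
clock: 8.6
position: [0.455, -0.1716, 0.1458]
ee_rot: [0.334, 3.124, 0.0]
force: [-0.2, -0.3, 1.6]
width: 0.129
gripper_force: 25.0
```

```bash
python3 - <<'E'
from h import *
s=arm.observe();print({k:np.round(s[k],4) for k in('clock','position','ee_rot','force','width','gripper_force')})
p=arm.get_image('scene');save(p,'s2')
E
```

```text
{'clock': np.float64(8.6), 'position': array([ 0.455 , -0.1716,  0.1458]), 'ee_rot': array([3.3360e-01, 3.1235e+00, 3.0000e-04]), 'force': array([-0.1747, -0.3093,  1.596 ]), 'width': np.float64(0.1289), 'gripper_force': np.float64(24.9928)}
```

Opening is 11.9 mm, so the tab is held. Now I lift it out, carry it to the bracket's -x side and turn it.

>>> carry_out:
  claw: [0, 0, 0, 0, 0, 0, 0, 0, 0, 0, 0, 0, 0, 0, 0, 0, 0, 0, 0]
  delta_pos:
    - [0, 0, 0]
    - [0, 0, -0.5]
    - [0, 0, -1]
    - [0, 0, -1.5]
    - [0, 0, -1.5]
    - [0, 0, -1.5]
    - [0.38, 1.76, 0]
    - [0.76, 3.52, 0]
    - [0.76, 3.52, 0]
    - [0.76, 3.52, 0]
    - [0.76, 3.52, 0]
    - [0.76, 3.52, 0]
    - [0.76, 3.52, 0]
    - [0.76, 3.52, 0]
    - [0.38, 1.76, 0]
    - [0, 0, 0]
    - [0, 0, 0]
    - [0, 0, 0]
    - [0, 0, 0]
  angular:
    - [0, 0, 0]
    - [0, 0, 0]
    - [0, 0, 0]
    - [0, 0, 0]
    - [0, 0, 0]
    - [0, 0, 0]
    - [0, 0, 0]
    - [0, 0, 0]
    - [0, 0, 0]
    - [0, 0, 0]
    - [0, 0, 0]
    - [0, 0, 0]
    - [0, 0, 0]
    - [0, 0, 0]
    - [0, 0, 0]
    - [0, 0, -0.07]
    - [0, 0, -0.07]
    - [0, 0, 0]
    - [0, 0, 0]
  force: 45

```text
clock: 10.55
position: [0.455, 0.1162, 0.2061]
ee_rot: [0.118, 3.139, 0.0]
force: [0.4, -0.3, -0.7]
width: 0.121
gripper_force: 45.0
```

```bash
python3 - <<'E'
from h import *
s=arm.observe();print({k:np.round(s[k],4) for k in('clock','position','ee_rot','force','ft_torque','width','gripper_force')})
p=arm.get_image('scene');save(p,'s3')
M=R.from_rotvec(s['ee_rot']).as_matrix();print(M.round(4))
# network points on held tag, in scene+top
q=arm.get_image('top')
for l in('tab','nose','seat','eye_nominal'):
    for a in arm.place_of(l,p):
        for b in arm.place_of(l,q):
            x,e=tri([ray(p,a['centre']),ray(q,b['centre'])])
            if max(e)<.008 and x[1]>.06: print(l,x.round(4),max(e).round(4))
c=p['frame'][140:290,280:420,::-1];save(q,'t3')
d=q['frame'][160:250,170:270,::-1]
cv2.imwrite('pics/held.png',np.hstack([cv2.resize(c,(448,480),interpolation=2),cv2.resize(d,(350,480*1),interpolation=2)]))
E
```

```text
{'clock': np.float64(10.55), 'position': array([0.455 , 0.1162, 0.2061]), 'ee_rot': array([1.184e-01, 3.139e+00, 2.000e-04]), 'force': array([ 0.363 , -0.2727, -0.6502]), 'ft_torque': array([0.0087, 0.027 , 0.0061]), 'width': np.float64(0.1209), 'gripper_force': np.float64(44.9553)}
[[-9.972e-01  7.530e-02  3.000e-04]
 [ 7.530e-02  9.972e-01  1.000e-04]
 [-3.000e-04  1.000e-04 -1.000e+00]]
eye_nominal [0.525  0.1182 0.1628] 0.0027
eye_nominal [0.5229 0.1311 0.1419] 0.0073
```

View pics/held.png

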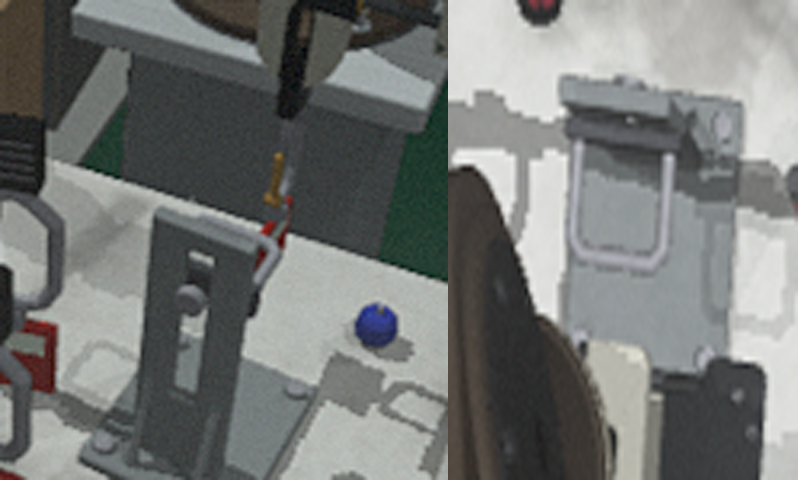

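The tag hangs upright in the gripper at scene-crop (285,180), its brass gate facing the staple. I'll lower 5 mm so the bar meets the gate about 12 mm below the nose, then advance to first contact.

>>> carry_out:
  claw: [0, 0, 0, 0, 0, 0, 0, 0, 0, 0, 0, 0]
  delta_pos:
    - [0, 0.1, 0.3]
    - [0, 0, 0.2]
    - [-1, 0, 0]
    - [-1.5, 0, 0]
    - [-1.5, 0, 0]
    - [-0.6, 0, 0]
    - [-0.3, 0, 0]
    - [0, 0, 0]
    - [-0.2, 0, 0]
    - [-0.2, 0, 0]
    - [-0.2, 0, 0]
    - [0, 0, 0]
  angular:
    - [0, 0, 0]
    - [0, 0, 0]
    - [0, 0, 0]
    - [0, 0, 0]
    - [0, 0, 0]
    - [0, 0, 0]
    - [0, 0, 0]
    - [0, 0, 0]
    - [0, 0, 0]
    - [0, 0, 0]
    - [0, 0, 0]
    - [0, 0, 0]

```text
clock: 12.65
position: [0.5095, 0.1135, 0.2007]
ee_rot: [-0.114, -3.139, -0.0]
force: [-1.4, 0.1, -0.2]
width: 0.127
gripper_force: 45.0
```

>>> carry_out:
  claw: [0, 0, 0, 0]
  delta_pos:
    - [-0.2, 0, 0]
    - [-0.2, 0, 0]
    - [0, 0, 0]
    - [0, 0, 0]
  angular:
    - [0, 0, 0]
    - [0, 0, 0]
    - [0, 0, 0]
    - [0, 0, 0]

```text
clock: 13.05
position: [0.5135, 0.1131, 0.2006]
ee_rot: [-0.114, -3.139, 0.0]
force: [-1.5, 1.7, -1.3]
width: 0.127
gripper_force: 45.0
```

```bash
python3 - <<'E'
from h import *
s=arm.observe();print({k:np.round(s[k],4) for k in('clock','position','force','ft_torque')})
E
```

```text
{'clock': np.float64(13.05), 'position': array([0.5135, 0.1131, 0.2006]), 'force': array([-1.5005,  1.7236, -1.2658]), 'ft_torque': array([ 0.1577,  0.6188, -0.0293])}
```

>>> carry_out:
  claw: [0, 0, 0, 0, 0]
  delta_pos:
    - [-0.2, 0, 0]
    - [-0.2, 0, 0]
    - [-0.2, 0, 0]
    - [0, 0, 0]
    - [0, 0, 0]
  angular:
    - [0, 0, 0]
    - [0, 0, 0]
    - [0, 0, 0]
    - [0, 0, 0]
    - [0, 0, 0]

```text
clock: 13.55
position: [0.5197, 0.1127, 0.2006]
ee_rot: [-0.115, -3.139, 0.0]
force: [-3.3, -0.7, -1.2]
width: 0.127
gripper_force: 45.0
```

```bash
python3 - <<'E'
from h import *
s=arm.observe();print({k:np.round(s[k],4) for k in('clock','position','force','ft_torque')})
p=arm.get_image('scene')
c=p['frame'][160:280,290:400,::-1]
cv2.imwrite('pics/mid.png',cv2.resize(c,(550,600),interpolation=2))
E
```

```text
{'clock': np.float64(13.55), 'position': array([0.5197, 0.1127, 0.2006]), 'force': array([-3.2983, -0.664 , -1.1989]), 'ft_torque': array([0.1134, 0.8046, 0.014 ])}
```

View pics/mid.png

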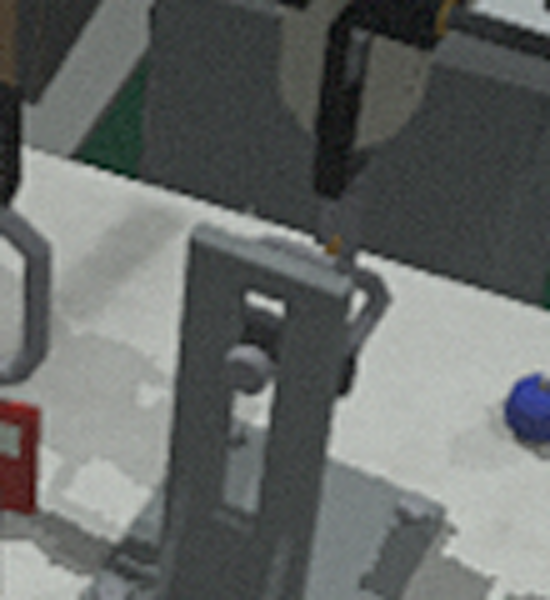

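The picture is mostly blocked by the upright. Brass shows at (333,243) just behind the crossbar. The force is soft at 3.3 N, which fits the gate opening, so I continue inward.

>>> carry_out:
  claw: [0, 0, 0, 0, 0, 0]
  delta_pos:
    - [-0.2, 0, 0]
    - [-0.2, 0, 0]
    - [-0.15, 0, 0]
    - [-0.1, 0, 0]
    - [0, 0, 0]
    - [0, 0, 0]
  angular:
    - [0, 0, 0]
    - [0, 0, 0]
    - [0, 0, 0]
    - [0, 0, 0]
    - [0, 0, 0]
    - [0, 0, 0]

```text
clock: 14.2
position: [0.5262, 0.1122, 0.2006]
ee_rot: [-0.115, -3.139, 0.0]
force: [-3.9, 1.2, -1.8]
width: 0.128
gripper_force: 45.0
```

```bash
python3 - <<'E'
from h import *
s=arm.observe();print({k:np.round(s[k],4) for k in('clock','position','force','ft_torque')})
E
```

```text
{'clock': np.float64(14.2), 'position': array([0.5262, 0.1122, 0.2006]), 'force': array([-3.8578,  1.1813, -1.7541]), 'ft_torque': array([0.1169, 1.0928, 0.024 ])}
```

>>> carry_out:
  claw: [0, 0, 0, 0, 0, 0]
  delta_pos:
    - [0, 0, 0.2]
    - [0, 0, 0.2]
    - [0, 0, 0.2]
    - [0, 0, 0.2]
    - [0, 0, 0]
    - [0, 0, 0]
  angular:
    - [0, 0, 0]
    - [0, 0, 0]
    - [0, 0, 0]
    - [0, 0, 0]
    - [0, 0, 0]
    - [0, 0, 0]

```text
clock: 14.8
position: [0.5264, 0.1121, 0.1924]
ee_rot: [0.115, 3.139, -0.001]
force: [-0.5, 1.2, -6.4]
width: 0.124
gripper_force: 44.9
```

>>> carry_out:
  claw: [0, 0, 0, 0, 0]
  delta_pos:
    - [0, 0, 0.2]
    - [0, 0, 0.2]
    - [0, 0, 0.2]
    - [0, 0, 0]
    - [0, 0, 0]
  angular:
    - [0, 0, 0]
    - [0, 0, 0]
    - [0, 0, 0]
    - [0, 0, 0]
    - [0, 0, 0]

```text
clock: 15.3
position: [0.5268, 0.1122, 0.187]
ee_rot: [0.115, 3.138, 0.0]
force: [0.0, -0.8, -0.8]
width: 0.128
gripper_force: 45.0
```

The gate force has vanished, so the bar is past the gate and behind the nose. I'll centre and sink towards the seat.

>>> carry_out:
  claw: [0, 0, 0, 0, 0, 0]
  delta_pos:
    - [0.1, 0, 0.2]
    - [0.1, 0, 0.2]
    - [0, 0, 0.2]
    - [0, 0, 0.1]
    - [0, 0, 0.1]
    - [0, 0, 0]
  angular:
    - [0, 0, 0]
    - [0, 0, 0]
    - [0, 0, 0]
    - [0, 0, 0]
    - [0, 0, 0]
    - [0, 0, 0]

```text
clock: 15.9
position: [0.5242, 0.1124, 0.1786]
ee_rot: [-0.114, -3.139, 0.0]
force: [-0.2, -0.8, -2.2]
width: 0.125
gripper_force: 45.0
```

>>> carry_out:
  claw: [0, 0, 0]
  delta_pos:
    - [0, 0, 0.05]
    - [0, 0, 0.05]
    - [0, 0, 0]
  angular:
    - [0, 0, 0]
    - [0, 0, 0]
    - [0, 0, 0]

```text
clock: 16.2
position: [0.5242, 0.1124, 0.1777]
ee_rot: [0.114, 3.139, 0.0]
force: [0.8, 0.4, -2.6]
width: 0.121
gripper_force: 45.0
```

>>> carry_out:
  claw: [0, 0, 0]
  delta_pos:
    - [0, 0, 0.05]
    - [0, 0, 0.05]
    - [0, 0, 0]
  angular:
    - [0, 0, 0]
    - [0, 0, 0]
    - [0, 0, 0]

```text
clock: 16.5
position: [0.5242, 0.1124, 0.1767]
ee_rot: [-0.115, -3.139, -0.0]
force: [0.2, -0.2, -1.3]
width: 0.125
gripper_force: 45.0
```

>>> carry_out:
  claw: [0, 0, 0]
  delta_pos:
    - [0, 0, 0.05]
    - [0, 0, 0]
    - [0, 0, 0]
  angular:
    - [0, 0, 0]
    - [0, 0, 0]
    - [0, 0, 0]

```text
clock: 16.8
position: [0.5242, 0.1124, 0.1762]
ee_rot: [-0.115, -3.14, -0.0]
force: [-0.6, 0.2, -1.5]
width: 0.128
gripper_force: 45.0
```

>>> carry_out:
  claw: [0, 0, 0]
  delta_pos:
    - [0, 0, 0.05]
    - [0, 0, 0]
    - [0, 0, 0]
  angular:
    - [0, 0, 0]
    - [0, 0, 0]
    - [0, 0, 0]

```text
clock: 17.1
position: [0.5243, 0.1124, 0.1757]
ee_rot: [0.115, 3.139, 0.0]
force: [-0.4, -0.4, -0.6]
width: 0.12
gripper_force: 45.0
```

>>> carry_out:
  claw: [0, 0, 0]
  delta_pos:
    - [0, 0, 0.05]
    - [0, 0, 0]
    - [0, 0, 0]
  angular:
    - [0, 0, 0]
    - [0, 0, 0]
    - [0, 0, 0]

```text
clock: 17.4
position: [0.5243, 0.1124, 0.1753]
ee_rot: [0.115, 3.139, 0.0]
force: [-0.1, 0.1, -1.2]
width: 0.125
gripper_force: 45.0
```

>>> carry_out:
  claw: [0, 0, 0]
  delta_pos:
    - [0, 0, 0.05]
    - [0, 0, 0]
    - [0, 0, 0]
  angular:
    - [0, 0, 0]
    - [0, 0, 0]
    - [0, 0, 0]

```text
clock: 17.7
position: [0.5245, 0.1124, 0.175]
ee_rot: [0.114, 3.139, 0.0]
force: [-0.3, -0.1, 2.8]
width: 0.123
gripper_force: 45.0
```

>>> carry_out:
  claw: [0, 0, 0]
  delta_pos:
    - [0, 0, 0.05]
    - [0, 0, 0]
    - [0, 0, 0]
  angular:
    - [0, 0, 0]
    - [0, 0, 0]
    - [0, 0, 0]

```text
clock: 18.0
position: [0.5247, 0.1124, 0.1747]
ee_rot: [0.114, 3.139, 0.001]
force: [0.3, 0.2, 5.4]
width: 0.125
gripper_force: 45.0
```

The hook seated at TCP z 0.1752, giving a crossbar height of 0.157, consistent with vision. Now the tug to about 10 N, held for at least half a second.

>>> carry_out:
  claw: [0, 0, 0]
  delta_pos:
    - [0, 0, 0.03]
    - [0, 0, 0.03]
    - [0, 0, 0]
  angular:
    - [0, 0, 0]
    - [0, 0, 0]
    - [0, 0, 0]

```text
clock: 18.3
position: [0.5248, 0.1124, 0.1746]
ee_rot: [0.115, 3.138, 0.001]
force: [-2.2, -0.3, 9.7]
width: 0.125
gripper_force: 45.0
```

>>> carry_out:
  claw: [0, 0]
  delta_pos:
    - [0, 0, 0]
    - [0, 0, 0]
  angular:
    - [0, 0, 0]
    - [0, 0, 0]

```text
clock: 18.5
position: [0.5248, 0.1124, 0.1746]
ee_rot: [0.115, 3.138, 0.001]
force: [-1.5, 0.0, 10.7]
width: 0.127
gripper_force: 45.0
```

>>> carry_out:
  claw: [0, 0, 0, 0, 0, 0, 0]
  delta_pos:
    - [0, 0, 0]
    - [0, 0, 0]
    - [0, 0, 0]
    - [0, 0, 0]
    - [0, 0, 0]
    - [0, 0, 0]
    - [0, 0, 0]
  angular:
    - [0, 0, 0]
    - [0, 0, 0]
    - [0, 0, 0]
    - [0, 0, 0]
    - [0, 0, 0]
    - [0, 0, 0]
    - [0, 0, 0]

```text
clock: 19.2
position: [0.5248, 0.1125, 0.1745]
ee_rot: [0.115, 3.138, 0.001]
force: [-0.8, -1.1, 11.3]
width: 0.123
gripper_force: 45.0
```

```bash
python3 - <<'E'
from h import *
f=[]
for i in range(3):
    p=arm.get_image('scene');s=arm.observe();f.append(s['force'].round(2))
print(f,s['clock'],s['ft_torque'])
print(arm.place_of('gate',p))
E
```

```text
[array([-2.32, -0.76, 10.06]), array([-2.43,  0.27,  9.77]), array([-1.6 ,  0.45,  9.82])] 19.35 [-0.14710676  0.4133156  -0.01460899]Traceback (most recent call last):
  File "<stdin>", line 6, in <module>
ValueError: it knows: dish, eye_bracket, eye_nominal, hub_blue, nose, pliers, rack, seat, snap_tag, tab
```

The tug held about 10–11 N for over a second. Now I unload and release gently.

>>> carry_out:
  claw: [0, 0, 0, 0, 1.3, 1.5, 1.8, 2.2, 3, 4, 4, 4, 4, 4, 4]
  delta_pos:
    - [0, 0, -0.05]
    - [0, 0, -0.05]
    - [0, 0, -0.03]
    - [0, 0, 0]
    - [0, 0, 0]
    - [0, 0, 0]
    - [0, 0, 0]
    - [0, 0, 0]
    - [0, 0, 0]
    - [0, 0, 0]
    - [0, 0, 0]
    - [0, 0, 0]
    - [0, 0, 0]
    - [0, 0, 0]
    - [0, 0, 0]
  angular:
    - [0, 0, 0]
    - [0, 0, 0]
    - [0, 0, 0]
    - [0, 0, 0]
    - [0, 0, 0]
    - [0, 0, 0]
    - [0, 0, 0]
    - [0, 0, 0]
    - [0, 0, 0]
    - [0, 0, 0]
    - [0, 0, 0]
    - [0, 0, 0]
    - [0, 0, 0]
    - [0, 0, 0]
    - [0, 0, 0]
  force: 5

```text
clock: 20.85
position: [0.5243, 0.1124, 0.1749]
ee_rot: [0.114, 3.139, 0.0]
force: [-0.1, 0.1, -0.0]
width: 0.44
gripper_force: 0.0
```

>>> carry_out:
  claw: [4, 4, 4, 4, 4, 4, 4, 4, 4, 4, 4, 4, 4, 4, 4, 4, 4, 4]
  delta_pos:
    - [0, 0, -1]
    - [0, 0, -2]
    - [0, 0, -3]
    - [0, 0, -3]
    - [0, 0, -3]
    - [2, -1.5, -2]
    - [2, -3, 0]
    - [2, -3, 0]
    - [2, -3, 0]
    - [1, -3, 0]
    - [0, -3, 0]
    - [0, 0, 0]
    - [0, 0, 0]
    - [0, 0, 0]
    - [0, 0, 0]
    - [0, 0, 0]
    - [0, 0, 0]
    - [0, 0, 0]
  angular:
    - [0, 0, 0]
    - [0, 0, 0]
    - [0, 0, 0]
    - [0, 0, 0]
    - [0, 0, 0]
    - [0, 0, 0]
    - [0, 0, 0]
    - [0, 0, 0]
    - [0, 0, 0]
    - [0, 0, 0]
    - [0, 0, 0]
    - [0, 0, 0]
    - [0, 0, 0]
    - [0, 0, 0]
    - [0, 0, 0]
    - [0, 0, 0]
    - [0, 0, 0]
    - [0, 0, 0]

```text
clock: 22.65
position: [0.4225, -0.0454, 0.3148]
ee_rot: [-0.114, -3.139, 0.0]
force: [-0.4, -0.4, 0.4]
width: 0.436
gripper_force: 0.0
```

```bash
python3 - <<'E'
from h import *
p=arm.get_image('scene');q=arm.get_image('top');w=arm.get_image('wrist')
T0=cv2.imread('pics/top.png')
import time
p2=arm.get_image('scene')
d=np.abs(p['frame'][170:260,310:390].astype(int)-p2['frame'][170:260,310:390]);print('motion',d.mean(),d.max())
for l in('tab','nose','seat','snap_tag'):
    for a in arm.place_of(l,p):
        for b in arm.place_of(l,q):
            x,e=tri([ray(p,a['centre']),ray(q,b['centre'])])
            if max(e)<.008 and x[1]>.06: print(l,x.round(4),max(e).round(4))
f=lambda x,w,h:cv2.resize(np.ascontiguousarray(x[:,:,::-1]),(w,h),interpolation=2)
cv2.imwrite('pics/end.png',np.hstack([f(p['frame'][160:280,310:400],300,400),f(q['frame'][160:260,170:260],360,400)]))
save(w,'wend')
wo=f(w['frame'],560,420)[:200]
E
```

```text
motion 3.122824074074074 25
nose [0.5314 0.1144 0.1436] 0.005
seat [0.5297 0.1167 0.1616] 0.0024
```

View pics/end.png

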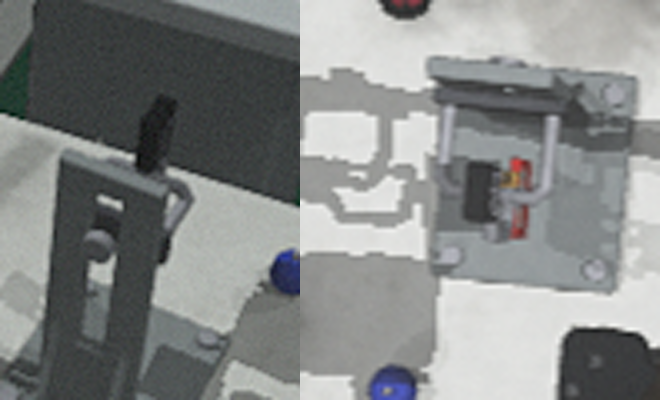

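The tag hangs from the eye: in the top view the black tab is at (480,190), with the red plate and closed hook loop around the crossbar. The hub is undisturbed. I'll let it settle, check stillness, then hand in.

>>> carry_out:
  claw: [4, 4, 4, 4, 4, 4, 4, 4, 4, 4, 4, 4, 4, 4, 4, 4, 4, 4, 4, 4]
  delta_pos:
    - [0, 0, 0]
    - [0, 0, 0]
    - [0, 0, 0]
    - [0, 0, 0]
    - [0, 0, 0]
    - [0, 0, 0]
    - [0, 0, 0]
    - [0, 0, 0]
    - [0, 0, 0]
    - [0, 0, 0]
    - [0, 0, 0]
    - [0, 0, 0]
    - [0, 0, 0]
    - [0, 0, 0]
    - [0, 0, 0]
    - [0, 0, 0]
    - [0, 0, 0]
    - [0, 0, 0]
    - [0, 0, 0]
    - [0, 0, 0]
  angular:
    - [0, 0, 0]
    - [0, 0, 0]
    - [0, 0, 0]
    - [0, 0, 0]
    - [0, 0, 0]
    - [0, 0, 0]
    - [0, 0, 0]
    - [0, 0, 0]
    - [0, 0, 0]
    - [0, 0, 0]
    - [0, 0, 0]
    - [0, 0, 0]
    - [0, 0, 0]
    - [0, 0, 0]
    - [0, 0, 0]
    - [0, 0, 0]
    - [0, 0, 0]
    - [0, 0, 0]
    - [0, 0, 0]
    - [0, 0, 0]

```text
clock: 25.65
position: [0.4225, -0.0456, 0.3149]
ee_rot: [0.114, 3.139, 0.0]
force: [0.5, -0.1, 0.3]
width: 0.438
gripper_force: 0.0
```

```bash
python3 - <<'E'
from h import *
I=[arm.get_image('top')['frame'].astype(float) for _ in range(12)]
a=np.mean(I[:6],0);b=np.mean(I[6:],0);d=np.abs(a-b)
m=d[195:230,205:240].mean();st=d[195:230,300:335].mean();print(m,st)
if m<st*2+.5: print(arm.sign_off())
E
```

```text
0.5815873015873015 0.4956916099773244
the job is handed in; nothing more can be done
None
```

The red tag hangs still from the eye after a 10–11 N tug held for over a second, and the job is handed in at about 26 s; I judged the gate shut from its force dropping to zero behind the nose, as I had no clear view of it.

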